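# Put the polishing kit away by compound

## Robot

A 6-joint arm with a two-finger parallel gripper is mounted at the origin on a cart in front of the work surface, level with it; the furniture and walls round the work are solid. World frame = base frame: x ahead of the robot, y to its left, z up, the work surface at z = 0. Lengths are in m, angles in rad, forces in N, time in s.
With the tool pointing down it reaches from about 0.3 to 0.875 m from the base axis. Payload 6.4 kg.
Tool frame: the origin (TCP) lies midway between the tips of the shut fingers; the grasp point (between the pads) lies 19 mm behind it; x points along the fingers, y is the direction in which the jaws open and shut, and the axes are right-handed (so a half turn about x gives the same grasp; the last joint's range is limited). The gripper opens to 85 mm and grips with 20 to 120 N. Pads are 22 mm wide; open, the fingers measure 114 mm over their backs; the gripper's body (76 mm by 85 mm) begins 54 mm behind the grasp point. The pads swing forward as they close: fully open they stand 13 mm farther back than shut.
Start: joints at [-1.365, 0.181, 1.607, -0, 1.354, -0.206], TCP at [0.23, -0.527, 0.231] pointing down, gripper open.
Joint ranges: [-2.99, 2.99], [-0.89, 2.07], [0.3, 2.58], [-1.14, 4.28], [0, 2.63], [-3.12, 3.12]. Speed limits (rad/s): [2.57, 2.57, 3.01, 3.14, 3.14, 3.14].

## Interface

Orientations are given as a unit quaternion [w, x, y, z].
In Python, from bench import ctrl gives the robot as it stands.
- The arm moves only by the tool step_arm, never from a script. Its argument "motion" is a list of rows, each a list of 7 numbers: the shift along the tool's x, y, z in mm, then the turn, a rotation vector about the tool's x, y, z in degrees, then the closure in counts, from 0 (fully open) to 255 (shut). In form: [[tx, ty, tz, rx, ry, rz, hand], ...]. A call has 1 to 10 rows; each row is the pose to reach, as a shift and turn from the pose commanded when the call began, along the tool's axes at that moment; what a row does not reach only later rows make up. A row lasts 1/8 s, in which the tool goes at most 62.5 mm and 10.7 degrees, less where a joint would pass 70% of its speed; a pose out of reach is approached as far as the arm can. A call with a gripper value outside its range is refused whole. The fingers move at their own pace and stop on an object; the grip force is fixed at half the most. Time passes only in rows, so rows that repeat a pose let the fingers close. It gives the time, the measured TCP pose, the force and the opening at its end, in the units of the state.
- ctrl.get_obs(): the state, without advancing time (a new reading comes with each control period).
- ctrl.camera(name): name is "side" or "top"; returns (picture, depth): 480x640x3 uint8, red, green, blue; 480x640 float32, m along the optical axis (not along the pixel's ray), 0 where there is no reading.
- ctrl.camera_info(name): a dict with "fx", "fy", "cx", "cy" (pixels), "dist_coeffs" ([k1, k2, p1, p2, k3] as OpenCV has them; the pictures are not rectified), "T" (4x4, takes a point from camera to world coordinates). Camera axes: x right, y down, z forward; pixel columns grow to the right and rows downward; lengths in m; the calibration is good to about 2 mm. A picture is of the moment at which its call begins. camera_info takes no time and is no camera call.
- ctrl.hand_in(): hands the job in, once; it reports no verdict.
The state is a dict: "time_s": time; "q": joint angles; "dq": joint speeds; "joint_efforts": joint torques, N m; "eef_pos": TCP position; "eef_rot": TCP orientation; "wrist_force": force on the tool from outside, world axes, zero at the start; "torque": the same for the moment, N m; "opening": opening from 0.0 (shut) to 1.0 (fully open).
Only numpy, scipy, OpenCV 4.12 (cv2) and the standard library are available. Lean on these libraries where they do the work, as an engineer would, in place of code of your own. Each camera call takes 0.05 s, during which the arm holds its last target. There are 200 camera calls.

## Task

Put the polishing things away without mixing compounds: the green bar and the felt bob caked green go in the two wells of the green-lined wooden kit block, the white bar and the bob caked white in the wells of the white-lined block (long well for the bar, short one for the bob, each sunk flat on the felt), and the abrasive pad flat on the floor of the pink tray with the other coarse abrasives. Someone left the white bob in the green block, so it has to come out before the green one goes in. Apart from that slip nothing may touch a block that is not its own, even for a moment, and leave the powder pot and the dop stick where they are.

Things in the scene. Friction and masses are not known exactly. Their poses are not given: they have to be found in the camera images.
- bar_green: Loose bar of green polishing compound, 34 x 88 x 28 mm (x, y, z), 0.16 kg, worn lower at one end; it lies on its 34 x 88 face, long axis = its y. Origin: centre of its underside; z up.
- bar_white: Loose bar of white (dusty, light grey-white) polishing compound, 32 x 72 x 26 mm (x, y, z), 0.14 kg, lying flat, long axis = its y. Origin: centre of its underside; z up.
- bob_green: Loose felt polishing bob on a steel pin, lying on its side, 21 x 62 x 21 mm (x, y, z), 20 g, long axis = y; the grey-white felt head, caked GREEN over its nose, is at the -y end, the thin pin at the +y end. It does not roll. Grip across x at the head (0 to 25 mm towards -y from the origin). Origin: centre of its underside at mid length; z up.
- bob_white: The same kind of felt bob, its nose caked WHITE (no green on it), same size, axes and origin. At the start it lies in the short well of the green-lined block, where it does not belong.
- pad: Loose hand abrasive pad, tan with a grey-brown gritty top, 36 x 55 x 14 mm (x, y, z), 20 g, rigid, lying flat, long axis = its y. Origin: centre of its underside; z up.
- kit_green: Fixed wooden block, 130 x 120 x 16 mm (x, y, z), green edge bands, two wells 7 mm deep lined with dark GREEN felt. Origin: centre of underside, z up. Both wells run along y, centred at y = 0: long bar well 50 x 104 mm at x = -34 mm, short bob well 36 x 78 mm at x = +39 mm; floors at z = 9 mm, top at z = 16 mm. Things in them stand proud of the top and may lie either way round.
- kit_white: Fixed wooden block like kit_green, same outside, origin, axes, depths and well centres, but lined with WHITE felt and white-banded, and its bar well is shorter, 50 x 88 mm, for the shorter white bar; bob well 36 x 78 mm. Behind both blocks a work lamp's shade hangs 0.34 m above the bench (from x = 0.65 m on).
- pink_tray: Fixed pink plastic tray for coarse abrasives, 191 x 201 x 30 mm (x, y, z), rounded corners, floor 3 mm thick. Origin: centre of underside, z up. Two mounted diamond points (9 x 54 mm) are fixed on its floor about x = 50 to 70 mm; the rest is free. The pad is to lie flat on the floor, not on rim or points, anywhere clear.
- powder_pot: Bystander: loose round pot with a blue screw lid, 56 mm across, 52 mm high. Origin: centre of its underside. To be left alone. (To its left the polishing machine stands behind the pink tray; its splash flap begins at about x = 0.53 m, 60 to 260 mm above the bench.)
- dop_stick: Bystander: loose wooden dop stick with a turquoise stone waxed on one end, 13 x 137 x 13 mm, lying along its y. Origin: centre of its underside. To be left alone.

How it is judged:
At the end, for the whole second after the job is handed in: Green bar and green bob in the long and short well of the green-lined block, white ones in the white-lined block: within 12 mm of the well's centre in x and y, down on its floor within 3 mm, level, same side up; pad flat on the pink tray's floor within 75 mm of its middle in x and y; all at rest (x of bar_green in the frame of kit_green between -0.046 and -0.022 m and y of bar_green in the frame of kit_green between -0.012 and 0.012 m and z of each of bar_green, bob_green in the frame of kit_green below 0.012 m and angle between each of bar_green, bar_white, bob_green, bob_white's own z axis and vertical below 0.15 rad and linear speed of each of bar_green, bar_white, bob_green, bob_white, pad below 0.02 m/s and x of bar_white in the frame of kit_white between -0.046 and -0.022 m and y of bar_white in the frame of kit_white between -0.012 and 0.012 m and z of each of bar_white, bob_white in the frame of kit_white below 0.012 m and x of bob_green in the frame of kit_green between 0.027 and 0.051 m and y of bob_green in the frame of kit_green between -0.012 and 0.012 m and x of bob_white in the frame of kit_white between 0.027 and 0.051 m and y of bob_white in the frame of kit_white between -0.012 and 0.012 m and x of pad in the frame of pink_tray between -0.075 and 0.075 m and y of pad in the frame of pink_tray between -0.075 and 0.075 m and z of pad in the frame of pink_tray below 0.007 m and angle between pad's own z axis and vertical below 0.1 rad); the robot touches nothing.
It fails at once if A thing touches a kit block it does not belong to (green bar or green bob on the white-lined block, white bar on the green-lined block, abrasive pad on either) (contact force between any of bar_green, bob_green, pad and kit_white above 0.3 N or contact force between any of bar_white, pad and kit_green above 0.3 N).
It fails at once if The powder pot is moved more than 25 mm or tipped (distance of powder_pot from where it was at the start of the episode above 0.025 m or angle between powder_pot's own z axis and vertical above 0.4 rad).
It fails at once if The dop stick is moved more than 25 mm (distance of dop_stick from where it was at the start of the episode above 0.025 m).
It also fails if it takes over 90 s, if anything falls off the work surface, if the arm or the gripper's body presses on something with over 40 N, if the wrist force passes 120 N, or if a joint passes its speed limit or range.

## Working session

There is one attempt and no reset: what is moved stays moved. The work goes in short steps, Python scripts to look and compute and a tool call to move; the robot and the scene stay as the last step left them, time stands still between calls to the robot, and variables do not carry over. Pictures are saved under pics/ and viewed, about 12 in all and at most 16, crops included, and the job is handed in when it is done.

Besides the shell and the picture viewer there is one more tool, called after ">>>" as name([rows], argument=value, ...), one row to a line, values as JSON. step_arm: Moves the arm, as the interface text tells. Its arguments: {"type":"object","properties":{"motion":{"type":"array","items":{"type":"array","items":{"type":"number"}}}},"required":["motion"]}

```bash
mkdir -p pics; ls; python3 - <<'E'
from bench import ctrl
import cv2,numpy as np
for n in("top","side"):
    p,d=ctrl.camera(n); cv2.imwrite(f"pics/{n}0.png",p[:,:,::-1]); np.save(f"pics/{n}0.npy",d)
    i=ctrl.camera_info(n); print(n,i["fx"],i["cx"],i["cy"],i["dist_coeffs"],np.round(i["T"],3).tolist())
o=ctrl.get_obs(); print(o["time_s"],o["eef_pos"],o["eef_rot"],o["opening"])
E
```

```text
pics
top 508.12198294129047 324.39070467420044 236.794853299075 [-0.08153063  0.          0.          0.          0.        ] [[-0.021, -0.994, 0.104, 0.354], [-1.0, 0.022, 0.005, -0.089], [-0.007, -0.104, -0.995, 0.963], [0.0, 0.0, 0.0, 1.0]]
side 515.3998240584879 316.4131085120886 239.00716463276606 [-0.14231962  0.          0.          0.          0.        ] [[-0.884, -0.224, 0.41, 0.038], [-0.468, 0.417, -0.779, 0.732], [0.004, -0.881, -0.474, 0.541], [0.0, 0.0, 0.0, 1.0]]
0.1 [ 0.23004551 -0.52644274  0.23046376] [-0.14400338 -0.69216362 -0.14511294  0.69218118] 0.9999907002894316
```

View pics/top0.png

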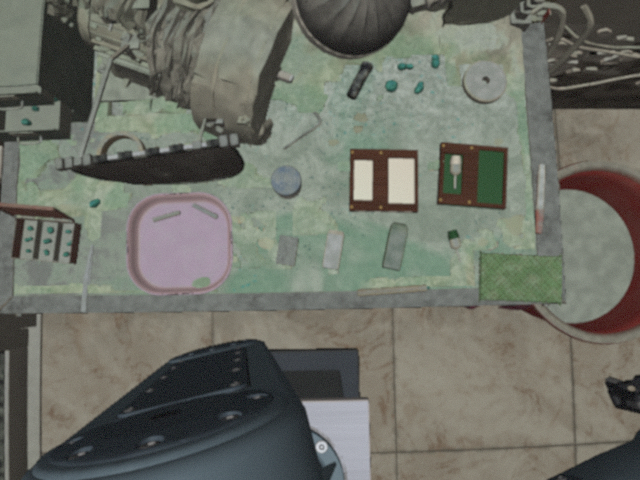

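View pics/side0.png

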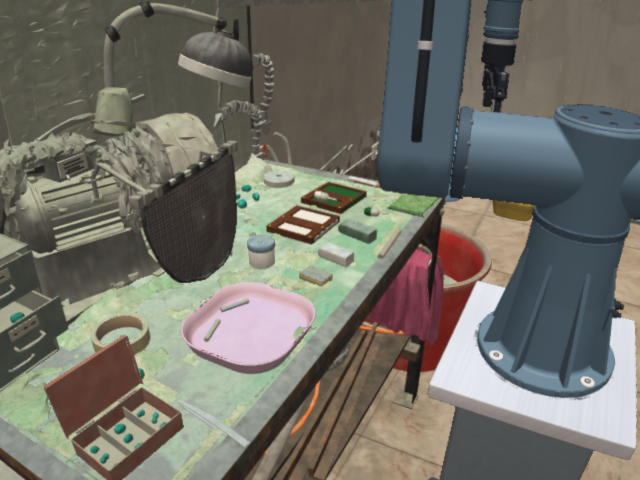

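The top view shows the white kit at about (383,180) and the green kit at (472,176), with the white bob at (455,172). The bars are at (396,246) green and (333,249) white, the green bob at (453,238), the pad at (287,249), the tray at (180,243), the pot at (286,180) and the dop stick at (392,291). Next I'll enlarge it.

```bash
python3 - <<'E'
import cv2
a=cv2.imread("pics/top0.png")[135:305,265:520]
a=cv2.resize(a,None,fx=3.1,fy=3.1,interpolation=cv2.INTER_CUBIC)
cv2.imwrite("pics/crop0.png",a)
b=cv2.imread("pics/side0.png")[170:310,240:450]
cv2.imwrite("pics/crops.png",cv2.resize(b,None,fx=3.8,fy=3.8,interpolation=cv2.INTER_CUBIC))
E
```

```text
(no output)
```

View pics/crop0.png

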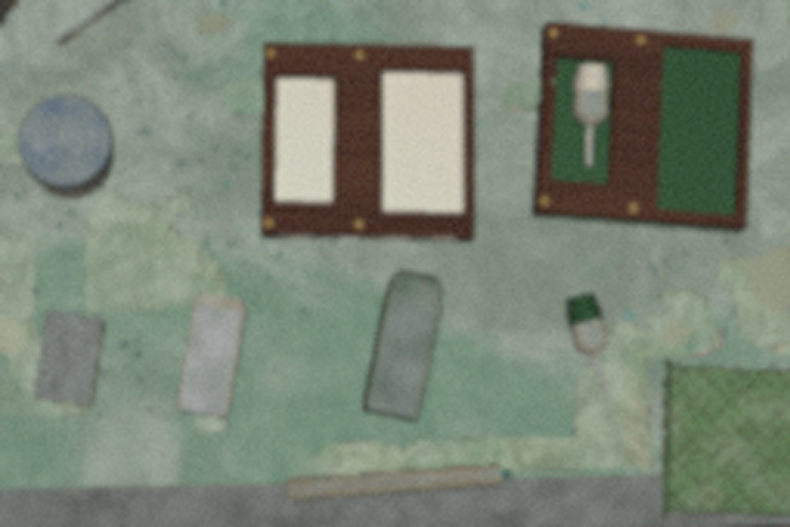

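View pics/crops.png

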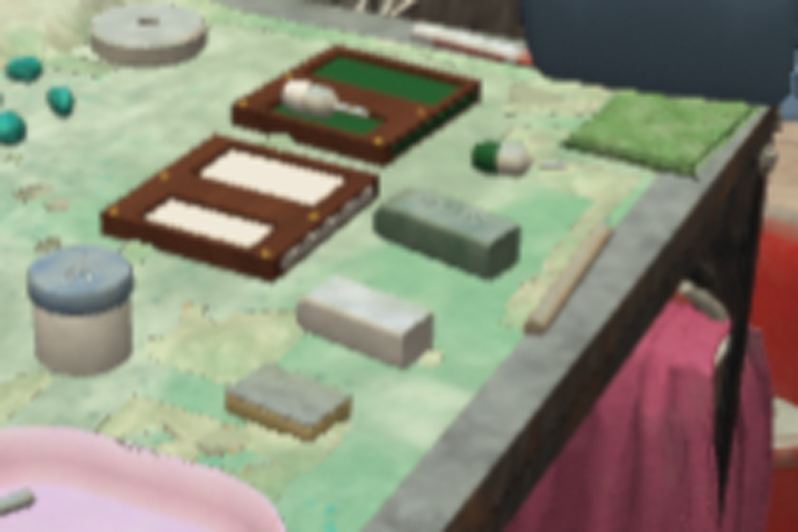

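Crop0 gives clear corners for the kits, bars, pad and bobs. The side crop shows the same objects with their top faces clear, so I'll triangulate.

```bash
cat > h.py <<'E'
import numpy as np,cv2
from bench import ctrl
def ray(n,px):
    i=ctrl.camera_info(n);K=np.array([[i["fx"],0,i["cx"]],[0,i["fy"],i["cy"]],[0,0,1]])
    u=cv2.undistortPoints(np.float64(px).reshape(-1,1,2),K,np.float64(i["dist_coeffs"])).reshape(-1,2)
    T=np.array(i["T"]);return T[:3,3],np.c_[u,np.ones(len(u))]@T[:3,:3].T
def atz(n,px,z):
    o,d=ray(n,px);return o+d*((z-o[2])/d[:,2])[:,None]
def tri(pa,pb):  # top px, side px
    o,d=ray("top",pa);p,e=ray("side",pb);R=[]
    for a,b in zip(d,e):
        s=np.linalg.lstsq(np.c_[a,-b],p-o,rcond=None)[0]
        A,B=o+a*s[0],p+b*s[1];R.append(np.r_[(A+B)/2,np.linalg.norm(A-B)])
    return np.array(R)
def pose(obs=None):
    from scipy.spatial.transform import Rotation as Ro
    o=obs or ctrl.get_obs();w,x,y,z=o["eef_rot"];return np.array(o["eef_pos"]),Ro.from_quat([x,y,z,w]).as_matrix()
E
python3 - <<'E'
from h import *
np.set_printoptions(precision=4,suppress=True)
d=np.load("pics/top0.npy")
T={"kitw":([(265,44),(473,48),(472,239),(262,236)],.016),"kitg":([(545,24),(752,40),(746,229),(535,214)],.016),
"wellwb":([(274,77),(335,76),(335,204),(274,204)],.009),"wellgb":([(556,58),(613,60),(608,184),(552,180)],.009),
"barw":([(196,297),(244,301),(229,417),(180,411)],.026),"barg":([(392,273),(440,280),(416,420),(364,411)],.028),
"pad":([(44,311),(104,318),(95,406),(37,400)],.014),"bobg":([(578,296),(593,352),(601,392)],.0105),"bobw":([(592,63),(590,122),(588,166)],.0195),"pot":([(66,142)],.052),"dop":([(290,489),(503,474)],.01)}
P={k:np.array(v[0])/3.1+[265,135] for k,v in T.items()}
for k,(c,z) in T.items():
    w=atz("top",P[k],z);m=w.mean(0);print(k,w[:,:2].tolist() if k[:3]=="bob" else "", m)
    if len(c)==4:
        a=(w[0]+w[1])/2-(w[3]+w[2])/2;b=(w[0]+w[3])/2-(w[1]+w[2])/2
        print("  long",np.linalg.norm(a),np.degrees(np.arctan2(a[1],a[0])),"wid",np.linalg.norm(b),np.degrees(np.arctan2(b[1],b[0])))
    pc=P[k].mean(0);i=ctrl.camera_info("top");o,r=ray("top",[pc]);dd=d[int(pc[1]+.5),int(pc[0]+.5)];print("  depth pt",o+r[0]*dd)
S={"kitw":[(101,213),(213,135),(378,180),(272,270)],"kitg":[(233,108),(340,47),(480,88),(385,152)],"barw":[(367,314)],"barg":[(448,222)],"pad":[(289,397)]}
for k,s in S.items():
    p=P[k] if len(s)==4 else [P[k].mean(0)]
    print(k,tri(p,np.array(s)/3.8+[240,170]))
w=atz("top",[(126,243),(232,243),(180,194),(180,293)],.03);print("tray",w)
E
```

```text
kitw  [ 0.5585 -0.199   0.016 ]
  long 0.11965394924038482 -2.60244239883237 wid 0.1282500233715255 87.85380237331135
  depth pt [ 0.5572 -0.1985  0.0197]
kitg  [ 0.5647 -0.3705  0.016 ]
  long 0.1196416857440134 -5.672466609280179 wid 0.13043095546775646 84.75788330996193
  depth pt [ 0.5635 -0.3691  0.0192]
wellwb  [ 0.5615 -0.1606  0.009 ]
  long 0.08018118090116957 -1.7346807130490043 wid 0.0376514939004364 89.27358913140094
  depth pt [ 0.561  -0.1604  0.0103]
wellgb  [ 0.5706 -0.3334  0.009 ]
  long 0.0780828958893943 -5.074399454559718 wid 0.03533739782373624 85.93880005383757
  depth pt [ 0.5672 -0.3297  0.0231]
barw  [ 0.4276 -0.1004  0.026 ]
  long 0.06943472371509636 -8.955962958577883 wid 0.029084311974365118 82.86778331875594
  depth pt [ 0.4273 -0.1004  0.0279]
barg  [ 0.4313 -0.2142  0.028 ]
  long 0.08480011982347035 -12.55756545710775 wid 0.03018788224366335 79.62603099713866
  depth pt [ 0.4308 -0.2138  0.0311]
pad  [ 0.429  -0.0145  0.014 ]
  long 0.05385264912351521 -5.946718905200471 wid 0.03598135866200943 82.49345452185875
  depth pt [ 0.4287 -0.0147  0.0167]
b
[... 352 characters left out ...]
56  0.0195]
  depth pt [ 0.568  -0.3331  0.0288]
pot  [ 0.554  -0.0168  0.052 ]
  depth pt [ 0.5539 -0.0168  0.0528]
dop  [ 0.3507 -0.21    0.01  ]
  depth pt [ 0.3508 -0.2091  0.016 ]
kitw [[ 0.6224 -0.1371  0.014   0.0023]
 [ 0.6181 -0.2655  0.0142  0.0041]
 [ 0.4983 -0.2605  0.0118  0.0025]
 [ 0.5035 -0.1322  0.0083  0.0028]]
kitg [[ 0.6315 -0.3122  0.0127  0.0006]
 [ 0.6182 -0.4427  0.0129  0.0019]
 [ 0.5018 -0.4317  0.0087  0.003 ]
 [ 0.5127 -0.3002  0.0115  0.0018]]
barw [[ 0.4288 -0.1003  0.0158  0.0013]]
barg [[ 0.4322 -0.2152  0.0191  0.0008]]
pad [[ 0.4302 -0.0138  0.0104  0.0022]]
tray [[0.4483 0.2877 0.03  ]
 [0.4441 0.0871 0.03  ]
 [0.5388 0.1857 0.03  ]
 [0.3536 0.1841 0.03  ]]
```

```bash
cat > to.py <<'E'
# usage: to.py x y z long_axis_deg  -> tool shift mm, rotvec deg (tool down, jaws across long axis)
import sys
from h import *
from scipy.spatial.transform import Rotation as Ro
p,R=pose();o=ctrl.get_obs()
v=list(map(float,sys.argv[1:]));best=None
for j in range(0,len(v),4):
    t,a=np.array(v[j:j+3]),np.radians(v[j+3]+90);c=[]
    for b in(a,a+np.pi):
        y=np.array([np.cos(b),np.sin(b),0]);x=np.array([0,0,-1.]);c.append(Ro.from_matrix(R.T@np.c_[x,y,np.cross(x,y)]).as_rotvec(degrees=True))
    r=min(c,key=np.linalg.norm);print("shift",np.round(R.T@(t-p)*1000,1),"turn",np.round(r,1))
y=R[:,1];print("t",o["time_s"],"tcp",p.round(4),"long axis",round((np.degrees(np.arctan2(y[1],y[0]))-90+90)%180-90,1),"down",R[:,0].round(3),"q6",round(o["q"][5],2),"F",np.round(o["wrist_force"],1),"open",round(o["opening"],3))
E
python3 to.py 0.585 -0.337 0.12 -5.4
```

```text
shift [ 110.6  -31.4 -401.1] turn [29.   0.   0.1]
t 0.1 tcp [ 0.23   -0.5264  0.2305] long axis 23.6 down [-0.     0.002 -1.   ] q6 -0.21 F [-0.5 -0.2 -0.8] open 1.0
```

>>> step_arm([
  [110, -31, -401, 29, 0, 0, 110],
  [110, -31, -401, 29, 0, 0, 110],
  [110, -31, -401, 29, 0, 0, 110],
  [110, -31, -401, 29, 0, 0, 110],
  [110, -31, -401, 29, 0, 0, 110],
  [110, -31, -401, 29, 0, 0, 110],
  [110, -31, -401, 29, 0, 0, 110],
  [110, -31, -401, 29, 0, 0, 110],
  [110, -31, -401, 29, 0, 0, 110],
])

```text
time_s: 1.23
eef_pos: [0.5849, -0.3378, 0.1207]
eef_rot: [0.033, -0.706, 0.033, 0.707]
wrist_force: [-0.4, 0.1, -0.5]
opening: 0.571
```

```bash
python3 to.py 0.585 -0.337 0.018 -5.4; python3 - <<'E'
from h import *
for n in("top","side"):
    p,d=ctrl.camera(n);cv2.imwrite(f"pics/{n}1.png",p[:,:,::-1])
a=cv2.imread("pics/side1.png")[100:270,270:450];b=cv2.imread("pics/top1.png")[100:270,370:550]
f=lambda a:cv2.resize(a,(400,378),interpolation=cv2.INTER_CUBIC)
cv2.imwrite("pics/c1.png",np.hstack([f(b),f(a)]))
E
```

```text
shift [102.7  -0.8  -0.2] turn [0.  0.1 0. ]
t 1.225 tcp [ 0.5849 -0.3378  0.1207] long axis -5.4 down [-0.001  0.    -1.   ] q6 0.97 F [-0.4  0.1 -0.5] open 0.571
```

View pics/c1.png

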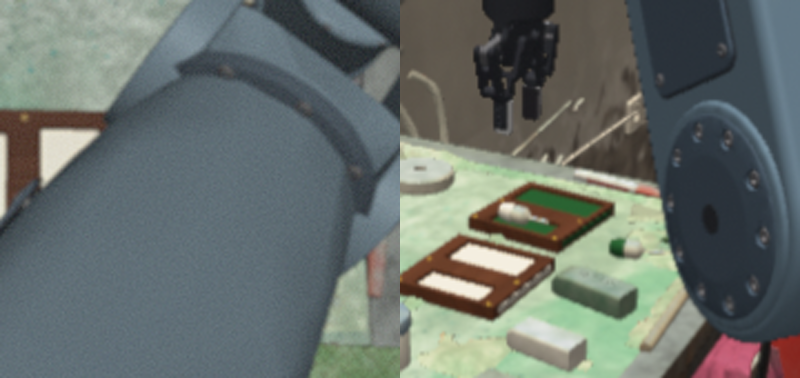

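The side view shows the fingers directly above the white bob's head (crop (515,125), with the head at (513,211)). The arm hides the top view. Descending.

>>> step_arm([
  [50, -1, 0, 0, 0, 0, 110],
  [90, -1, 0, 0, 0, 0, 110],
  [103, -1, 0, 0, 0, 0, 110],
  [103, -1, 0, 0, 0, 0, 110],
  [103, -1, 0, 0, 0, 0, 255],
  [103, -1, 0, 0, 0, 0, 255],
  [103, -1, 0, 0, 0, 0, 255],
  [103, -1, 0, 0, 0, 0, 255],
])

```text
time_s: 2.33
eef_pos: [0.5868, -0.3383, 0.021]
eef_rot: [-0.032, 0.708, -0.034, -0.705]
wrist_force: [0.0, 0.3, 6.2]
opening: 0.227
```

>>> step_arm([
  [-10, 0, 0, 0, 0, 0, 255],
  [-60, 0, 0, 0, 0, 0, 255],
  [-80, 0, 0, 0, 0, 0, 255],
  [-80, 0, 0, 0, 0, 0, 255],
])

```text
time_s: 2.82
eef_pos: [0.5866, -0.338, 0.1008]
eef_rot: [-0.032, 0.708, -0.034, -0.705]
wrist_force: [0.2, 0.4, 0.2]
opening: 0.225
```

```bash
python3 - <<'E'
from h import *
for n in("side",):
    p,d=ctrl.camera(n);cv2.imwrite(f"pics/{n}2.png",p[:,:,::-1])
a=cv2.imread("pics/side2.png")[130:260,270:430]
cv2.imwrite("pics/c2.png",cv2.resize(a,None,fx=4,fy=4,interpolation=cv2.INTER_CUBIC))
E
python3 to.py 0.5750 -0.1605 0.09 -2.3 .5750 -.1605 .025 -2.3
```

```text
shift [   8.5 -174.8   27.1] turn [-3.1 -0.  -0. ]
shift [  73.5 -174.9   27.1] turn [-3.1 -0.  -0. ]
t 2.875 tcp [ 0.5855 -0.3371  0.0987] long axis -5.4 down [ 0.001 -0.001 -1.   ] q6 0.97 F [ 0.9  0.5 -1. ] open 0.22
```

View pics/c2.png

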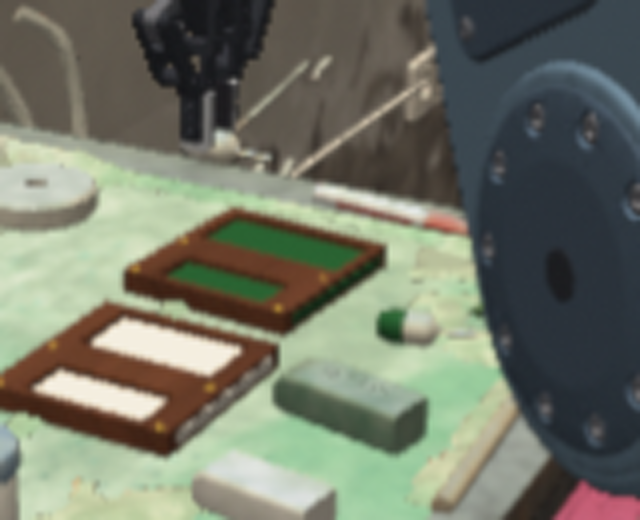

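The bob is held level at crop (225,145), and the green block's short well is now empty. Moving to the white block.

>>> step_arm([
  [8, -60, 10, -1, 0, 0, 255],
  [8, -120, 20, -2, 0, 0, 255],
  [8, -175, 27, -3, 0, 0, 255],
  [8, -175, 27, -3, 0, 0, 255],
  [8, -175, 27, -3, 0, 0, 255],
  [40, -175, 27, -3, 0, 0, 255],
  [60, -175, 27, -3, 0, 0, 255],
  [60, -175, 27, -3, 0, 0, 255],
])

```text
time_s: 3.88
eef_pos: [0.5731, -0.1605, 0.0358]
eef_rot: [0.016, -0.705, 0.015, 0.709]
wrist_force: [-0.2, -0.4, -0.1]
opening: 0.22
```

```bash
python3 to.py 0.5750 -0.161 0.022 -2.3;python3 - <<'E'
from h import *
for n in("side","top"):
    p,d=ctrl.camera(n);cv2.imwrite(f"pics/{n}3.png",p[:,:,::-1])
a=cv2.imread("pics/side3.png")[160:270,250:390]
cv2.imwrite("pics/c3.png",cv2.resize(a,None,fx=5,fy=5,interpolation=cv2.INTER_CUBIC))
E
```

```text
shift [13.8  0.5 -2. ] turn [-0.2  0.3  0.1]
t 3.875 tcp [ 0.5731 -0.1605  0.0358] long axis -2.5 down [-0.004  0.002 -1.   ] q6 1.14 F [-0.2 -0.4 -0.1] open 0.22
```

View pics/c3.png

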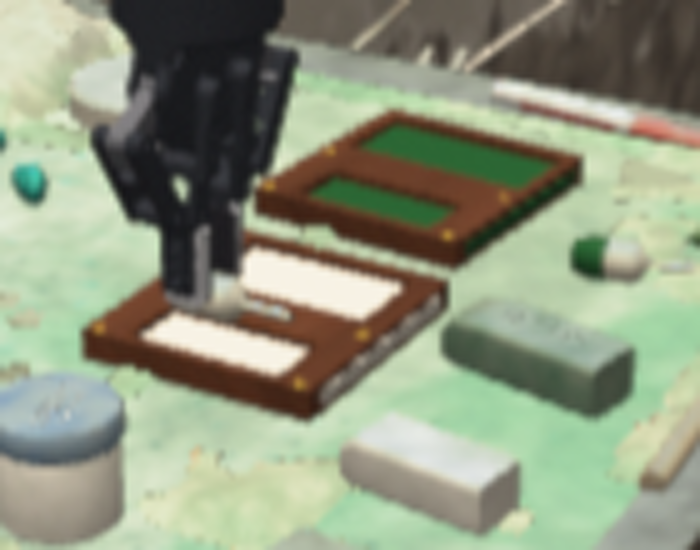

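The bob hovers over the short well with its pin tip at crop (290,315), which fits. Lowering and releasing.

>>> step_arm([
  [8, 0, -1, 0, 0, 0, 255],
  [14, 0, -1, 0, 0, 0, 255],
  [14, 0, -1, 0, 0, 0, 255],
  [14, 0, -1, 0, 0, 0, 120],
  [14, 0, -1, 0, 0, 0, 110],
  [14, 0, -1, 0, 0, 0, 110],
  [-50, 0, -1, 0, 0, 0, 110],
  [-76, 0, -1, 0, 0, 0, 110],
  [-76, 0, -1, 0, 0, 0, 110],
])

```text
time_s: 5.1
eef_pos: [0.578, -0.1613, 0.1175]
eef_rot: [-0.014, 0.709, -0.016, -0.705]
wrist_force: [-0.9, 0.5, 0.4]
opening: 0.571
```

```bash
python3 to.py 0.445 -0.328 0.09 -11 0.445 -.328 .012 -11
```

```text
shift [ 27.3 172.1 126. ] turn [ 8.6 -0.3 -0.1]
shift [105.3 171.9 126.5] turn [ 8.6 -0.3 -0.1]
t 5.1 tcp [ 0.578  -0.1613  0.1175] long axis -2.4 down [ 0.005 -0.003 -1.   ] q6 1.14 F [-0.9  0.5  0.4] open 0.571
```

```bash
python3 to.py 0.444 -0.328 0.09 11.5 
```

```text
shift [ 27.3 172.1 127. ] turn [-13.9  -0.3  -0.2]
t 5.1 tcp [ 0.578  -0.1613  0.1175] long axis -2.4 down [ 0.005 -0.003 -1.   ] q6 1.14 F [-0.9  0.5  0.4] open 0.571
```

>>> step_arm([
  [0, 40, 30, -4, 0, 0, 110],
  [0, 90, 65, -8, 0, 0, 110],
  [27, 135, 100, -14, 0, 0, 110],
  [27, 172, 127, -14, 0, 0, 110],
  [27, 172, 127, -14, 0, 0, 110],
  [27, 172, 127, -14, 0, 0, 110],
])

```text
time_s: 5.85
eef_pos: [0.4416, -0.3262, 0.0865]
eef_rot: [-0.071, -0.703, -0.072, 0.704]
wrist_force: [1.0, -0.5, 0.1]
opening: 0.57
```

```bash
python3 to.py 0.444 -0.328 0.011 11.5;python3 - <<'E'
from h import *
for n in("side","top"):
    p,d=ctrl.camera(n);cv2.imwrite(f"pics/{n}4.png",p[:,:,::-1])
a=cv2.imread("pics/side4.png")[150:270,250:410];b=cv2.imread("pics/top4.png")[135:255,340:500]
f=lambda a:cv2.resize(a,None,fx=2.5,fy=2.5,interpolation=cv2.INTER_CUBIC)
cv2.imwrite("pics/c4.png",np.hstack([f(b),f(a)]))
E
```

```text
shift [75.5  2.4 -2. ] turn [0.  0.  0.1]
t 5.85 tcp [ 0.4416 -0.3262  0.0865] long axis 11.5 down [-0.001  0.001 -1.   ] q6 0.52 F [ 1.  -0.5  0.1] open 0.57
```

View pics/c4.png

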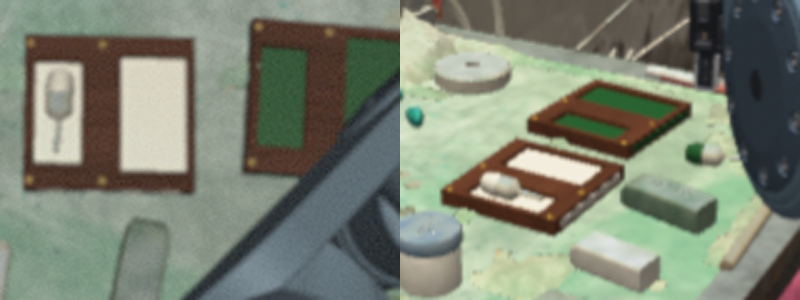

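The white bob lies centred in its well: top crop x 46–72 and y 67–153, well 33–84 × 61–165. Next I grasp the green bob.

>>> step_arm([
  [40, 2, -2, 0, 0, 0, 110],
  [65, 2, -2, 0, 0, 0, 110],
  [73, 2, -2, 0, 0, 0, 110],
  [73, 2, -2, 0, 0, 0, 110],
  [73, 2, -2, 0, 0, 0, 255],
  [73, 2, -2, 0, 0, 0, 255],
  [73, 2, -2, 0, 0, 0, 255],
  [73, 2, -2, 0, 0, 0, 255],
])

```text
time_s: 6.95
eef_pos: [0.4451, -0.3292, 0.0158]
eef_rot: [0.072, 0.704, 0.071, -0.703]
wrist_force: [0.1, 2.1, 6.6]
opening: 0.218
```

>>> step_arm([
  [-30, 0, 0, 0, 0, 0, 255],
  [-80, 0, 0, 0, 0, 0, 255],
  [-80, 0, 0, 0, 0, 0, 255],
])

```text
time_s: 7.32
eef_pos: [0.4466, -0.3311, 0.0991]
eef_rot: [0.074, 0.705, 0.069, -0.702]
wrist_force: [0.0, 0.2, -0.3]
opening: 0.215
```

```bash
python3 to.py 0.583 -0.334 0.08 -5.4;python3 - <<'E'
from h import *
p,d=ctrl.camera("side");cv2.imwrite(f"pics/side5.png",p[:,:,::-1])
E
```

```text
shift [  20.    30.1 -132.9] turn [17.  -0.3 -0.4]
t 7.325 tcp [ 0.4466 -0.3311  0.0991] long axis 11.6 down [ 0.006 -0.007 -1.   ] q6 0.52 F [ 0.   0.2 -0.3] open 0.215
```

>>> step_arm([
  [20, 10, -50, 6, 0, 0, 255],
  [20, 20, -95, 12, 0, 0, 255],
  [20, 30, -133, 17, 0, 0, 255],
  [20, 30, -133, 17, 0, 0, 255],
  [20, 30, -133, 17, 0, 0, 255],
  [40, 30, -133, 17, 0, 0, 255],
  [55, 30, -133, 17, 0, 0, 255],
  [55, 30, -133, 17, 0, 0, 255],
  [55, 30, -133, 17, 0, 0, 255],
])

```text
time_s: 8.5
eef_pos: [0.5804, -0.3312, 0.0392]
eef_rot: [0.033, -0.706, 0.033, 0.706]
wrist_force: [-0.8, -0.4, 0.6]
opening: 0.219
```

```bash
python3 to.py 0.5833 -0.3338 0.024 -5.4;python3 - <<'E'
from h import *
p,d=ctrl.camera("side");cv2.imwrite(f"pics/side6.png",p[:,:,::-1])
a=p[160:250,280:400,::-1]
cv2.imwrite("pics/c6.png",cv2.resize(a,None,fx=5,fy=5,interpolation=cv2.INTER_CUBIC))
E
```

```text
shift [15.2  2.3 -3.2] turn [-0.  0.  0.]
t 8.5 tcp [ 0.5804 -0.3312  0.0392] long axis -5.4 down [-0.  0. -1.] q6 0.97 F [-0.8 -0.4  0.6] open 0.219
```

View pics/c6.png

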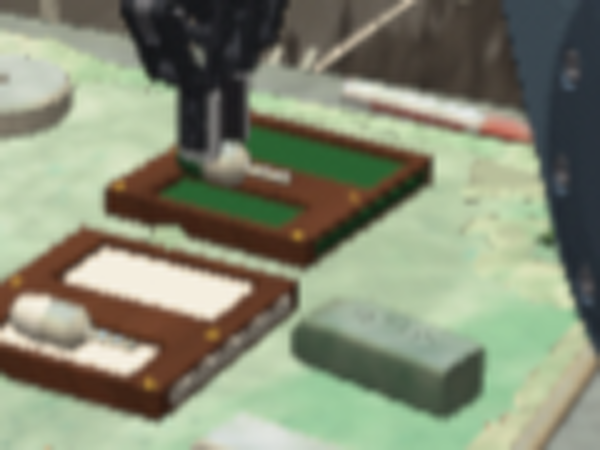

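The green bob hovers level over the green short well, with its pin tip at crop (288,178). Lowering and releasing.

>>> step_arm([
  [8, 2, -2, 0, 0, 0, 255],
  [15, 2, -2, 0, 0, 0, 255],
  [16, 2, -2, 0, 0, 0, 255],
  [16, 2, -2, 0, 0, 0, 255],
  [16, 2, -2, 0, 0, 0, 120],
  [16, 2, -2, 0, 0, 0, 110],
  [16, 2, -2, 0, 0, 0, 110],
  [-40, 2, -2, 0, 0, 0, 110],
  [-76, 2, -2, 0, 0, 0, 110],
  [-76, 2, -2, 0, 0, 0, 110],
])

```text
time_s: 9.8
eef_pos: [0.5845, -0.335, 0.1195]
eef_rot: [-0.032, 0.708, -0.035, -0.704]
wrist_force: [0.2, 0.2, -0.4]
opening: 0.567
```

```bash
python3 to.py 0.43 -0.214 0.09 -11
```

```text
shift [  28.  -106.   165.4] turn [ 5.6 -0.4 -0.2]
t 9.8 tcp [ 0.5845 -0.335   0.1195] long axis -5.4 down [ 0.006 -0.005 -1.   ] q6 0.97 F [ 0.2  0.2 -0.4] open 0.567
```

>>> step_arm([
  [0, -25, 45, 2, 0, 0, 60],
  [10, -55, 90, 4, 0, 0, 60],
  [28, -85, 135, 6, 0, 0, 60],
  [28, -106, 165, 6, 0, 0, 60],
  [28, -106, 165, 6, 0, 0, 60],
  [28, -106, 165, 6, 0, 0, 60],
  [28, -106, 165, 6, 0, 0, 60],
])

```text
time_s: 10.68
eef_pos: [0.429, -0.2131, 0.0875]
eef_rot: [-0.07, 0.704, -0.071, -0.703]
wrist_force: [0.2, -0.6, -0.5]
opening: 0.766
```

```bash
python3 to.py 0.4305 -0.214 0.013 -11.5;python3 - <<'E'
from h import *
for n in("side","top"):
    p,d=ctrl.camera(n);cv2.imwrite(f"pics/{n}7.png",p[:,:,::-1])
a=cv2.imread("pics/side7.png")[140:260,270:430];b=cv2.imread("pics/top7.png")[135:255,390:550]
f=lambda a:cv2.resize(a,None,fx=2.5,fy=2.5,interpolation=cv2.INTER_CUBIC)
cv2.imwrite("pics/c7.png",np.hstack([f(b),f(a)]))
E
```

```text
shift [74.5  0.5 -1.6] turn [ 0.1 -0.1 -0. ]
t 10.675 tcp [ 0.429  -0.2131  0.0875] long axis -11.4 down [ 0.001 -0.001 -1.   ] q6 1.06 F [ 0.2 -0.6 -0.5] open 0.766
```

View pics/c7.png

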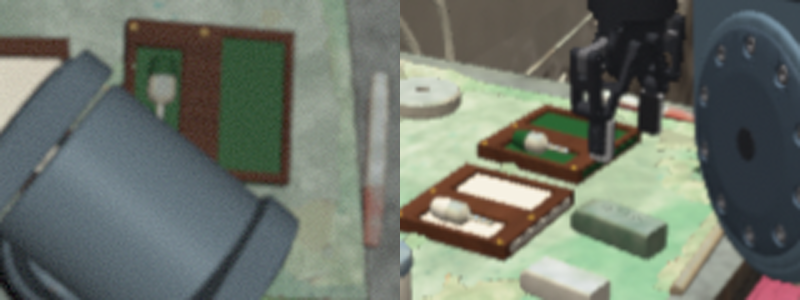

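The green bob sits in its well (head at top crop (162,85), well 136–182), and the fingers straddle the green bar. Grasping it.

>>> step_arm([
  [40, 0, -1, 0, 0, 0, 60],
  [65, 0, -1, 0, 0, 0, 60],
  [74, 0, -1, 0, 0, 0, 60],
  [74, 0, -1, 0, 0, 0, 60],
  [74, 0, -1, 0, 0, 0, 255],
  [74, 0, -1, 0, 0, 0, 255],
  [74, 0, -1, 0, 0, 0, 255],
  [74, 0, -1, 0, 0, 0, 255],
])

```text
time_s: 11.78
eef_pos: [0.43, -0.2133, 0.0148]
eef_rot: [-0.07, 0.704, -0.071, -0.703]
wrist_force: [-0.4, 0.1, 5.9]
opening: 0.367
```

>>> step_arm([
  [-30, 0, 0, 0, 0, 0, 255],
  [-70, 0, 0, 0, 0, 0, 255],
  [-80, 0, 0, 0, 0, 0, 255],
  [-80, 0, 0, 0, 0, 0, 255],
])

```text
time_s: 12.28
eef_pos: [0.4293, -0.2126, 0.0938]
eef_rot: [-0.07, 0.704, -0.071, -0.703]
wrist_force: [-0.3, 0.0, -2.1]
opening: 0.367
```

```bash
python3 to.py 0.5630 -0.4040 0.09 -5.4;python3 - <<'E'
from h import *
for n in("side",):
    p,d=ctrl.camera(n);cv2.imwrite(f"pics/{n}8.png",p[:,:,::-1])
a=cv2.imread("pics/side8.png")[140:260,270:430]
cv2.imwrite("pics/c8.png",cv2.resize(a,None,fx=4,fy=4,interpolation=cv2.INTER_CUBIC))
E
```

```text
shift [   4.2  161.2 -168.9] turn [-6.  -0.1 -0.1]
t 12.275 tcp [ 0.4293 -0.2126  0.0938] long axis -11.4 down [ 0.001 -0.001 -1.   ] q6 1.06 F [-0.3  0.  -2.1] open 0.367
```

View pics/c8.png

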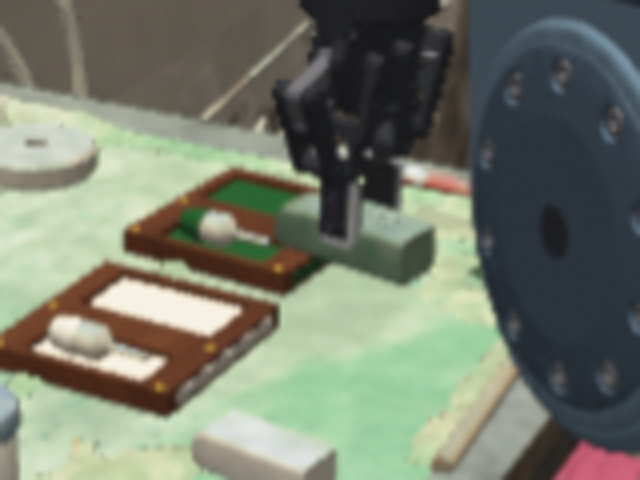

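>>> step_arm([
  [4, 40, -42, -2, 0, 0, 255],
  [4, 80, -84, -4, 0, 0, 255],
  [4, 120, -126, -6, 0, 0, 255],
  [4, 161, -167, -6, 0, 0, 255],
  [4, 161, -167, -6, 0, 0, 255],
  [4, 161, -167, -6, 0, 0, 255],
  [30, 161, -167, -6, 0, 0, 255],
  [50, 161, -167, -6, 0, 0, 255],
  [50, 161, -167, -6, 0, 0, 255],
  [50, 161, -167, -6, 0, 0, 255],
])

```text
time_s: 13.58
eef_pos: [0.5611, -0.4031, 0.0439]
eef_rot: [-0.033, 0.706, -0.033, -0.706]
wrist_force: [-0.1, -0.0, -0.9]
opening: 0.37
```

```bash
python3 to.py 0.5613 -0.4037 0.024 -5.4;python3 - <<'E'
from h import *
print(atz("top",np.array([(662,47),(741,52),(738,214),(657,208)])/3.1+[265,135],.009).mean(0), atz("top",np.array([(381,71),(464,72),(464,214),(380,213)])/3.1+[265,135],.009).mean(0))
for n in("side",):
    p,d=ctrl.camera(n);cv2.imwrite(f"pics/{n}9.png",p[:,:,::-1])
a=cv2.imread("pics/side9.png")[150:250,290:400]
cv2.imwrite("pics/c9.png",cv2.resize(a,None,fx=5,fy=5,interpolation=cv2.INTER_CUBIC))
E
```

```text
shift [19.9  0.6 -0.3] turn [ 0. -0. -0.]
t 13.575 tcp [ 0.5611 -0.4031  0.0439] long axis -5.4 down [ 0. -0. -1.] q6 0.87 F [-0.1 -0.  -0.9] open 0.37
[ 0.56333336 -0.40680641  0.009     ] [ 0.55861668 -0.23327881  0.009     ]
```

View pics/c9.png

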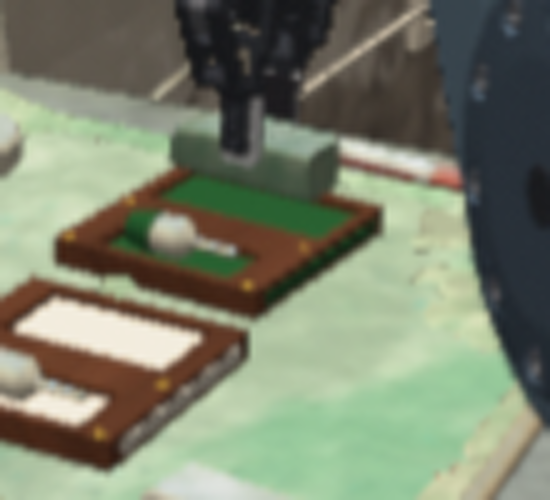

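The bar hovers over the long green well, level and aligned, at crop x 172–340. Lowering and releasing.

>>> step_arm([
  [10, 1, -1, 0, 0, 0, 255],
  [18, 1, -1, 0, 0, 0, 255],
  [20, 1, -1, 0, 0, 0, 255],
  [20, 1, -1, 0, 0, 0, 255],
  [20, 1, -1, 0, 0, 0, 110],
  [20, 1, -1, 0, 0, 0, 95],
  [20, 1, -1, 0, 0, 0, 95],
  [-40, 1, -1, 0, 0, 0, 95],
  [-75, 1, -1, 0, 0, 0, 95],
  [-75, 1, -1, 0, 0, 0, 95],
])

```text
time_s: 14.88
eef_pos: [0.5638, -0.4063, 0.1229]
eef_rot: [-0.031, 0.708, -0.035, -0.704]
wrist_force: [-0.2, -0.5, -0.7]
opening: 0.625
```

```bash
python3 to.py 0.427 -0.1004 0.09 -8
```

```text
shift [  30.4 -291.8  165.2] turn [ 2.6 -0.4 -0.3]
t 14.875 tcp [ 0.5638 -0.4063  0.1229] long axis -5.4 down [ 0.006 -0.006 -1.   ] q6 0.87 F [-0.2 -0.5 -0.7] open 0.625
```

>>> step_arm([
  [5, -55, 25, 1, 0, 0, 60],
  [5, -110, 55, 2, 0, 0, 60],
  [5, -165, 85, 3, 0, 0, 60],
  [10, -220, 115, 3, 0, 0, 60],
  [25, -265, 145, 3, 0, 0, 60],
  [30, -292, 164, 3, 0, 0, 60],
  [30, -292, 164, 3, 0, 0, 60],
  [30, -292, 164, 3, 0, 0, 60],
])

```text
time_s: 15.88
eef_pos: [0.4264, -0.0986, 0.0882]
eef_rot: [-0.052, 0.705, -0.052, -0.705]
wrist_force: [-0.6, -0.9, 1.2]
opening: 0.765
```

```bash
python3 to.py 0.427 -0.1004 0.013 -8;python3 - <<'E'
from h import *
for n in("side","top"):
    p,d=ctrl.camera(n);cv2.imwrite(f"pics/{n}10.png",p[:,:,::-1])
a=cv2.imread("pics/side10.png")[150:270,270:430];b=cv2.imread("pics/top10.png")[135:255,390:550]
f=lambda a:cv2.resize(a,None,fx=2.5,fy=2.5,interpolation=cv2.INTER_CUBIC)
cv2.imwrite("pics/c10.png",np.hstack([f(b),f(a)]))
E
```

```text
shift [75.2  1.7 -0.8] turn [-0.4 -0.  -0. ]
t 15.875 tcp [ 0.4264 -0.0986  0.0882] long axis -8.4 down [ 0. -0. -1.] q6 1.22 F [-0.6 -0.9  1.2] open 0.765
```

View pics/c10.png

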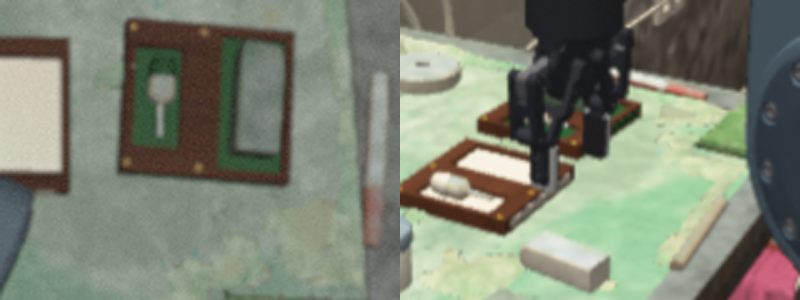

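The green block is filled. The bar is at crop x 236–285, y 40–155, which is within about 2 mm of centre after parallax, and the bob is centred. Grasping the white bar.

>>> step_arm([
  [40, 2, -1, 0, 0, 0, 60],
  [65, 2, -1, 0, 0, 0, 60],
  [74, 2, -1, 0, 0, 0, 60],
  [74, 2, -1, 0, 0, 0, 60],
  [74, 2, -1, 0, 0, 0, 255],
  [74, 2, -1, 0, 0, 0, 255],
  [74, 2, -1, 0, 0, 0, 255],
  [74, 2, -1, 0, 0, 0, 255],
])

```text
time_s: 16.98
eef_pos: [0.4276, -0.1007, 0.0156]
eef_rot: [-0.051, 0.706, -0.052, -0.705]
wrist_force: [-0.9, 0.9, 6.7]
opening: 0.356
```

>>> step_arm([
  [-30, 0, 0, 0, 0, 0, 255],
  [-70, 0, 0, 0, 0, 0, 255],
  [-80, 0, 0, 0, 0, 0, 255],
  [-80, 0, 0, 0, 0, 0, 255],
])

```text
time_s: 17.48
eef_pos: [0.4271, -0.1004, 0.0947]
eef_rot: [-0.052, 0.706, -0.052, -0.705]
wrist_force: [-0.2, -0.7, -1.6]
opening: 0.348
```

```bash
python3 to.py 0.5575 -0.233 0.09 -2.3
```

```text
shift [   5.   112.1 -148.4] turn [-6.1 -0.1 -0. ]
t 17.475 tcp [ 0.4271 -0.1004  0.0947] long axis -8.4 down [ 0.002 -0.001 -1.   ] q6 1.21 F [-0.2 -0.7 -1.6] open 0.348
```

>>> step_arm([
  [5, 35, -45, -2, 0, 0, 255],
  [5, 70, -90, -4, 0, 0, 255],
  [5, 112, -148, -6, 0, 0, 255],
  [5, 112, -148, -6, 0, 0, 255],
  [5, 112, -148, -6, 0, 0, 255],
  [30, 112, -148, -6, 0, 0, 255],
  [50, 112, -148, -6, 0, 0, 255],
  [50, 112, -148, -6, 0, 0, 255],
  [50, 112, -148, -6, 0, 0, 255],
])

```text
time_s: 18.6
eef_pos: [0.5568, -0.2325, 0.0447]
eef_rot: [-0.015, 0.707, -0.015, -0.707]
wrist_force: [0.4, -0.7, -0.5]
opening: 0.351
```

```bash
python3 to.py 0.5578 -0.233 0.0246 -2.3;python3 - <<'E'
from h import *
for n in("side",):
    p,d=ctrl.camera(n);cv2.imwrite(f"pics/{n}11.png",p[:,:,::-1])
a=cv2.imread("pics/side11.png")[150:260,250:390]
cv2.imwrite("pics/c11.png",cv2.resize(a,None,fx=4,fy=4,interpolation=cv2.INTER_CUBIC))
E
```

```text
shift [20.1  0.5 -1. ] turn [-0.1 -0.  -0. ]
t 18.6 tcp [ 0.5568 -0.2325  0.0447] long axis -2.4 down [ 0. -0. -1.] q6 1.02 F [ 0.4 -0.7 -0.5] open 0.351
```

View pics/c11.png

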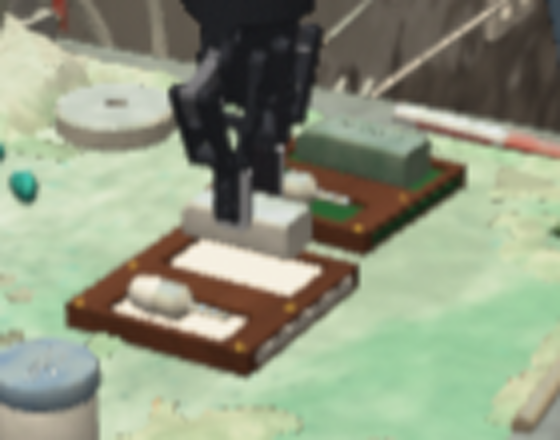

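The white bar is level over its well at crop (250,220). Lowering and releasing.

>>> step_arm([
  [10, 0, -1, 0, 0, 0, 255],
  [18, 0, -1, 0, 0, 0, 255],
  [20, 0, -1, 0, 0, 0, 255],
  [20, 0, -1, 0, 0, 0, 255],
  [20, 0, -1, 0, 0, 0, 110],
  [20, 0, -1, 0, 0, 0, 95],
  [20, 0, -1, 0, 0, 0, 95],
  [-40, 0, -1, 0, 0, 0, 95],
  [-75, 0, -1, 0, 0, 0, 95],
  [-75, 0, -1, 0, 0, 0, 95],
])

```text
time_s: 19.9
eef_pos: [0.5601, -0.2342, 0.1232]
eef_rot: [-0.013, 0.709, -0.016, -0.705]
wrist_force: [0.5, 0.6, -0.9]
opening: 0.626
```

```bash
python3 to.py 0.429 -0.0145 0.09 -6.7
```

```text
shift [  31.5 -214.2  140.3] turn [ 4.3 -0.4 -0.2]
t 19.9 tcp [ 0.5601 -0.2342  0.1232] long axis -2.4 down [ 0.006 -0.004 -1.   ] q6 1.02 F [ 0.5  0.6 -0.9] open 0.626
```

>>> step_arm([
  [5, -40, 45, 2, 0, 0, 60],
  [5, -85, 90, 4, 0, 0, 60],
  [5, -135, 120, 4, 0, 0, 60],
  [15, -180, 139, 4, 0, 0, 60],
  [28, -214, 139, 4, 0, 0, 60],
  [28, -214, 139, 4, 0, 0, 60],
  [28, -214, 139, 4, 0, 0, 60],
])

```text
time_s: 20.78
eef_pos: [0.4278, -0.0134, 0.091]
eef_rot: [0.039, -0.706, 0.039, 0.706]
wrist_force: [-0.4, 0.4, 0.1]
opening: 0.769
```

```bash
python3 to.py 0.429 -0.0145 0.009 -6.7;python3 - <<'E'
from h import *
for n in("side","top"):
    p,d=ctrl.camera(n);cv2.imwrite(f"pics/{n}12.png",p[:,:,::-1])
a=cv2.imread("pics/side12.png")[160:300,240:420];b=cv2.imread("pics/top12.png")[130:270,340:520]
f=lambda a:cv2.resize(a,None,fx=2.2,fy=2.2,interpolation=cv2.INTER_CUBIC)
cv2.imwrite("pics/c12.png",np.hstack([f(b),f(a)]))
E
```

```text
shift [82.   0.9 -1.3] turn [ 0.3  0.  -0. ]
t 20.775 tcp [ 0.4278 -0.0134  0.091 ] long axis -6.4 down [-0.001 -0.    -1.   ] q6 1.37 F [-0.4  0.4  0.1] open 0.769
```

View pics/c12.png

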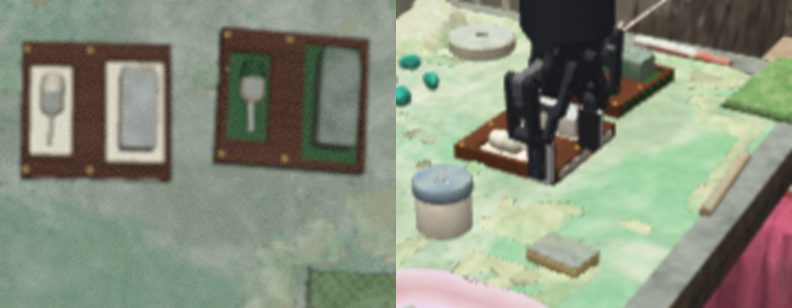

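All four compound pieces sit in their own wells. The pad lies under the gripper at crop (562,252); grasping it.

>>> step_arm([
  [40, 1, -1, 0, 0, 0, 60],
  [70, 1, -1, 0, 0, 0, 60],
  [81, 1, -1, 0, 0, 0, 60],
  [81, 1, -1, 0, 0, 0, 60],
  [81, 1, -1, 0, 0, 0, 255],
  [81, 1, -1, 0, 0, 0, 255],
  [81, 1, -1, 0, 0, 0, 255],
  [81, 1, -1, 0, 0, 0, 255],
])

```text
time_s: 21.88
eef_pos: [0.432, -0.015, 0.013]
eef_rot: [-0.039, 0.708, -0.04, -0.704]
wrist_force: [1.0, -0.6, 13.4]
opening: 0.001
```

>>> step_arm([
  [-30, 0, 0, 0, 0, 0, 255],
  [-70, 0, 0, 0, 0, 0, 255],
  [-90, 0, 0, 0, 0, 0, 255],
  [-90, 0, 0, 0, 0, 0, 255],
])

```text
time_s: 22.38
eef_pos: [0.4306, -0.0147, 0.1026]
eef_rot: [-0.039, 0.708, -0.04, -0.704]
wrist_force: [-0.4, -0.6, -0.6]
opening: -0.003
```

```bash
python3 to.py 0.425 0.187 0.1 -6.4
```

```text
shift [   2.2 -199.8   28. ] turn [ 0.  -0.3 -0.1]
t 22.375 tcp [ 0.4306 -0.0147  0.1026] long axis -6.4 down [ 0.005 -0.002 -1.   ] q6 1.37 F [-0.4 -0.6 -0.6] open -0.003
```

The fingers closed on nothing: they shut over the pad's top. I'll look again.

```bash
python3 - <<'E'
from h import *
for n in("side","top"):
    p,d=ctrl.camera(n);cv2.imwrite(f"pics/{n}13.png",p[:,:,::-1])
a=cv2.imread("pics/side13.png")[220:310,270:370]
cv2.imwrite("pics/c13.png",cv2.resize(a,None,fx=5,fy=5,interpolation=cv2.INTER_CUBIC))
E
```

```text
(no output)
```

View pics/c13.png

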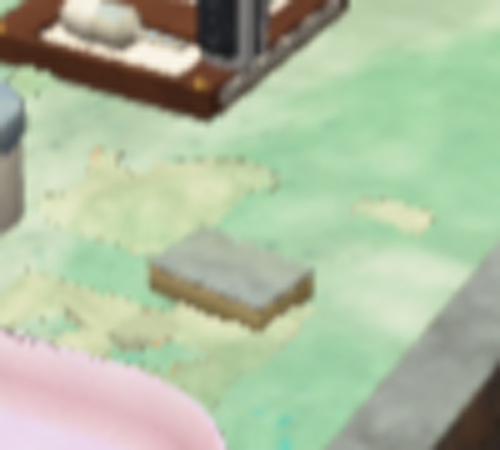

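The pad still lies flat with its corners at crop (149,268), (197,230), (312,270) and (263,312). I'll compare those with the first side view.

```bash
python3 - <<'E'
from h import *
a=atz("side",np.array([(149,268),(197,230),(312,270),(263,312)])/5+[270,220],.014)
b=atz("side",np.array([(228,390),(270,365),(351,402),(307,432)])/3.8+[240,170],.014)
for w in(b,a):
    l=(w[0]+w[1]-w[2]-w[3])/2;print(w.mean(0).round(4),np.linalg.norm(l),np.degrees(np.arctan2(l[1],l[0])))
E
python3 to.py 0.431 -0.0145 0.005 -6.7
```

```text
[ 0.4289 -0.0086  0.014 ] 0.05482978367887331 -14.651200495439946
[ 0.4298 -0.0102  0.014 ] 0.053253295666662585 -6.399498199093969
shift [95.2  0.1 -2.3] turn [ 0.3 -0.  -0. ]
t 22.475 tcp [ 0.4287 -0.0141  0.1002] long axis -6.4 down [ 0.001 -0.    -1.   ] q6 1.37 F [-0.5 -0.8 -0. ] open 0.002
```

>>> step_arm([
  [40, 0, -1, 0, 0, 0, 105],
  [70, 0, -1, 0, 0, 0, 105],
  [90, 0, -1, 0, 0, 0, 105],
  [96, 0, -1, 0, 0, 0, 105],
  [96, 0, -1, 0, 0, 0, 105],
  [96, 0, -1, 0, 0, 0, 255],
  [96, 0, -1, 0, 0, 0, 255],
  [96, 0, -1, 0, 0, 0, 255],
  [96, 0, -1, 0, 0, 0, 255],
])

```text
time_s: 23.6
eef_pos: [0.4305, -0.0145, 0.0052]
eef_rot: [-0.039, 0.707, -0.04, -0.705]
wrist_force: [-2.5, -0.1, 6.0]
opening: 0.396
```

>>> step_arm([
  [-50, 0, 0, 0, 0, 0, 255],
  [-95, 0, 0, 0, 0, 0, 255],
  [-95, -50, 2, 0, 0, 0, 255],
  [-95, -105, 3, 0, 0, 0, 255],
  [-95, -155, 4, 0, 0, 0, 255],
  [-95, -200, 5, 0, 0, 0, 255],
  [-95, -200, 5, 0, 0, 0, 255],
  [-60, -200, 5, 0, 0, 0, 255],
  [-30, -200, 5, 0, 0, 0, 255],
  [-30, -200, 5, 0, 0, 0, 255],
])

```text
time_s: 24.85
eef_pos: [0.4449, 0.184, 0.0325]
eef_rot: [0.039, -0.704, 0.04, 0.708]
wrist_force: [-0.5, -1.2, -0.0]
opening: 0.398
```

```bash
python3 to.py 0.425 0.185 0.009 -6.4; python3 - <<'E'
from h import *
for n in("side",):
    p,d=ctrl.camera(n);cv2.imwrite(f"pics/{n}14.png",p[:,:,::-1])
a=cv2.imread("pics/side14.png")[200:380,170:370]
cv2.imwrite("pics/c14.png",cv2.resize(a,None,fx=3,fy=3,interpolation=cv2.INTER_CUBIC))
E
```

```text
shift [23.6  1.2 19.7] turn [-0.   0.3 -0.1]
t 24.85 tcp [0.4449 0.184  0.0325] long axis -6.4 down [-0.005 -0.001 -1.   ] q6 1.83 F [-0.5 -1.2 -0. ] open 0.398
```

>>> step_arm([
  [0, 0, 16, 0, 0, 0, 255],
  [10, 0, 16, 0, 0, 0, 255],
  [18, 0, 16, 0, 0, 0, 255],
  [23, 0, 16, 0, 0, 0, 255],
  [23, 0, 16, 0, 0, 0, 255],
  [23, 0, 16, 0, 0, 0, 120],
  [23, 0, 16, 0, 0, 0, 90],
  [23, 0, 16, 0, 0, 0, 90],
  [-40, 0, 16, 0, 0, 0, 90],
])

```text
time_s: 26.02
eef_pos: [0.4263, 0.1859, 0.0693]
eef_rot: [0.039, -0.701, 0.041, 0.711]
wrist_force: [0.7, 0.6, 0.1]
opening: 0.644
```

>>> step_arm([
  [-60, 0, 0, 0, 0, 0, 90],
  [-60, -60, 0, 0, 0, 0, 90],
  [-60, 60, 60, 0, 0, 0, 90],
  [-60, 110, 60, 0, 0, 0, 90],
  [-60, 170, 60, 0, 0, 0, 90],
  [-60, 230, 60, 0, 0, 0, 90],
  [-60, 290, 60, 0, 0, 0, 90],
  [-60, 350, 60, 0, 0, 0, 90],
  [-60, 400, 60, 0, 0, 0, 90],
  [-60, 400, 60, 0, 0, 0, 90],
])

```text
time_s: 27.28
eef_pos: [0.3264, -0.2072, 0.1344]
eef_rot: [-0.04, 0.706, -0.041, -0.706]
wrist_force: [0.3, 0.2, -0.5]
opening: 0.644
```

```bash
python3 - <<'E'
from h import *
np.set_printoptions(precision=4,suppress=True)
for n in("side","top"):
    p,d=ctrl.camera(n);cv2.imwrite(f"pics/{n}15.png",p[:,:,::-1]);np.save(f"pics/{n}15.npy",d)
    h=cv2.cvtColor(p,cv2.COLOR_RGB2HSV)
    s=(slice(200,290),slice(132,226)) if n=="top" else (slice(290,362),slice(190,310))
    q=p[s].astype(int);m=(q[:,:,0]-q[:,:,1]<15).astype(np.uint8)
    c,_=cv2.findContours(cv2.morphologyEx(m,cv2.MORPH_OPEN,np.ones((3,3))),cv2.RETR_EXTERNAL,cv2.CHAIN_APPROX_NONE)
    for k in c:
        if cv2.contourArea(k)<30: continue
        k=k+[s[1].start,s[0].start];r=cv2.minAreaRect(k);w=atz(n,cv2.boxPoints(r),.017)
        mk=np.zeros(d.shape,np.uint8);cv2.drawContours(mk,[k.astype(np.int32)],-1,1,-1)
        vv,uu=np.nonzero(cv2.erode(mk,np.ones((3,3))));
        if len(vv)==0: continue
        o,dr=ray(n,np.c_[uu,vv]);P=o+dr*d[vv,uu][:,None]
        print(n,cv2.contourArea(k),"c",np.round(r[0]),w.mean(0),"sides",np.linalg.norm(w[0]-w[1]),np.linalg.norm(w[1]-w[2]),"depth z med/10/90",np.percentile(P[:,2],[50,10,90]))
o=ctrl.get_obs();print(o["time_s"],o["eef_pos"],o["opening"])
E
```

```text
side 115.5 c [200. 354.] [0.4751 0.2834 0.017 ] sides 0.03143238819837423 0.030405615437151905 depth z med/10/90 [ 0.0009 -0.0009  0.0024]
side 424.5 c [296. 345.] [0.358  0.1918 0.017 ] sides 0.042314321798603664 0.07724111668257941 depth z med/10/90 [ 0.0027 -0.0005  0.0048]
side 71.5 c [298. 332.] [0.371  0.1639 0.017 ] sides 0.03332427574744265 0.01482334067867359 depth z med/10/90 [0.0072 0.0052 0.0093]
side 93.5 c [212. 330.] [0.4971 0.2251 0.017 ] sides 0.05638243897226008 0.010953009529747593 depth z med/10/90 [0.0131 0.0118 0.0146]
side 470.5 c [258. 328.] [0.4342 0.1839 0.017 ] sides 0.04666009761784374 0.07096408412302219 depth z med/10/90 [0.019  0.0178 0.0202]
side 107.0 c [234. 305.] [0.5054 0.1503 0.017 ] sides 0.053218935910322826 0.014734380756719363 depth z med/10/90 [0.0124 0.0108 0.0145]
side 97.5 c [298. 295.] [0.422  0.0713 0.017 ] sides 0.03815415364779905 0.03154419287256489 depth z med/10/90 [0.0024 0.     0.005 ]
side 322.0 c [204. 301.] [0.5608 0.1673 0.017 ] sides 0.04980119150723585 0.06811439464649367 depth z med/10/90 [ 0.0004 -0.0009  0.0015]
top 43.5 
[... 690 characters left out ...]
[0.441  0.2413 0.017 ] sides 0.017414014420804817 0.01897447107584754 depth z med/10/90 [0.0067 0.0046 0.0085]
top 842.0 c [186. 251.] [0.4322 0.177  0.017 ] sides 0.07285498518607947 0.07160561780404524 depth z med/10/90 [0.0196 0.0062 0.0222]
top 318.0 c [163. 216.] [0.5    0.2212 0.017 ] sides 0.06070423933476162 0.03911195273048462 depth z med/10/90 [0.01   0.0047 0.0157]
top 191.0 c [205. 210.] [0.5093 0.1411 0.017 ] sides 0.01869116981606199 0.05902054327699587 depth z med/10/90 [0.0138 0.0064 0.0169]
top 43.0 c [136. 204.] [0.5232 0.2749 0.017 ] sides 0.01573033228187046 0.01744437797780926 depth z med/10/90 [ 0.0011 -0.0014  0.0037]
27.375 [ 0.3267 -0.2073  0.1344] 0.6447040579245703
```

```bash
python3 - <<'E'
from h import *
np.set_printoptions(precision=4,suppress=True)
d=np.load("pics/side15.npy");p0=cv2.imread("pics/side0.png").astype(int);p=cv2.imread("pics/side15.png").astype(int)
v,u=np.mgrid[0:480,0:640];o,r=ray("side",np.c_[u.ravel(),v.ravel()]);P=o+r*d.ravel()[:,None];P=P[d.ravel()>0]
def box(n,c,ang,hx,hy,z0,z1):
    a=np.radians(ang);q=P[:,:2]-c;l=q@[np.cos(a),np.sin(a)];w=q@[-np.sin(a),np.cos(a)]
    k=(abs(l)<hx)&(abs(w)<hy)&(P[:,2]>z0)&(P[:,2]<z1);print(n,k.sum(),"centre along/across mm",(1e3*(l[k].min()+l[k].max())/2).round(1),(1e3*(w[k].min()+w[k].max())/2).round(1),"top z",np.percentile(P[k,2],[10,50,95]))
    A=np.c_[l[k],w[k],np.ones(k.sum())];print("   slopes",np.linalg.lstsq(A,P[k,2],rcond=None)[0][:2])
box("barg",(.5625,-.4045),-5.4,.052,.03,.033,.05);box("barw",(.558,-.233),-2.3,.045,.03,.031,.05)
box("bobg",(.5695,-.3325),-5.4,.04,.02,.022,.05);box("bobw",(.561,-.1605),-2.3,.04,.02,.022,.05)
for n,(y0,y1,x0,x1) in dict(pot=(232,270,245,277),dop=(228,260,376,402)).items(): print(n,"mean abs px diff",abs(p0-p)[y0:y1,x0:x1].mean())
E
```

```text
barg 159 centre along/across mm -1.5 3.5 top z [0.0341 0.0363 0.0382]
   slopes [-0.0013 -0.0334]
barw 170 centre along/across mm -1.3 3.0 top z [0.0322 0.0339 0.0358]
   slopes [-0.0106 -0.0485]
bobg 66 centre along/across mm -0.7 3.3 top z [0.0228 0.0259 0.0302]
   slopes [ 0.0586 -0.2122]
bobw 76 centre along/across mm 12.9 5.1 top z [0.0232 0.0265 0.0298]
   slopes [ 0.0237 -0.3085]
pot mean abs px diff 8.46984649122807
dop mean abs px diff 13.335336538461538
```

```bash
python3 - <<'E'
from h import *
g=lambda n:cv2.imread(f"pics/{n}.png")
for nm,(y0,y1,x0,x1) in dict(pot=(232,270,245,277),dop=(226,262,374,404)).items():
    for f in("side12","side15"):
        m=cv2.matchTemplate(g(f)[y0-15:y1+15,x0-15:x1+15],g("side0")[y0:y1,x0:x1],cv2.TM_CCOEFF_NORMED);print(nm,f,m.max(),np.array(np.unravel_index(m.argmax(),m.shape))-15)
print(ctrl.hand_in())
E
```

```text
pot side12 0.99972427 [0 0]
pot side15 0.9998031 [0 0]
dop side12 0.9095097 [0 0]
dop side15 0.825872 [ 8 -6]
the job is handed in; nothing more can be done
None
```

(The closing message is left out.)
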